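# Hang the tin caddy still over the drip tray

## Task

The caddy with two tins hangs on the hook of the carriage on the overhead rail, and one end is propped up on the washing-powder carton. Using only the carriage's grip, draw the caddy off the carton, damp the swing this starts, and stop it centred over the drip tray, where it must hang practically level and still for at least six seconds; finish with the grip released and the caddy still hanging so. Do not touch the caddy itself, swing it much harder than it starts, or let it knock or lean against the carton once it is off, and leave everything else where it stands.

Things in the scene. Friction and masses are not known exactly. Their poses are not given: they have to be found in the camera images.
- rail_mid (a point): Middle of the rail's axis, 250 mm above the worktop. The rail is a straight steel bar, 20 mm thick, 1.12 m long, on a post at each end; it lies along this frame's y axis (x across it, z up).
- grip (a point): Grip of the carriage: an upright black block 30 x 30 mm, sides along the rail frame's x and y, on top of the grey carriage (50 x 60 x 36 mm); it reaches from 268 to 329 mm above the worktop. The point lies on its axis at 305 mm, where to take it from above. It slides with the carriage along the rail.
- carriage (a joint): Carriage position along the rail (m), 0 with the hook at the rail's middle, growing towards the rail's +y end (the carton's end); stops at -0.30 and 0.23. Sliding friction about 1.5 N plus 4 N per m/s: it stays where it is left.
- caddy (a joint): Swing angle of the caddy about its handle bar (rad), about the rail's x axis: 0 hanging level, positive with the +y (carton) end up; about 0.28 at the start, propped. Hanging free it swings with a period of 2.1 s and takes about a minute to die down. A carriage acceleration a (m/s2, along the rail's +y) gives it the angular acceleration -(a + 9.81*angle)/1.1.
- caddy_mid (a point): Middle of the underside of the caddy's floor, 75 mm below the handle bar in the hook (200 mm high), straight below the grip when level. White open tray, 420 mm along the rail, 130 mm wide, 33 mm rim, a tin 90 mm across and 88 mm high in each end, about 0.65 kg. Four round-ended feet, 18 mm thick, 30 mm long, 180 mm along the rail from the middle.
- tray_mid (a point): Middle of the inner floor of the steel drip tray, 170 mm across the rail by 300 mm along it, 24 mm high, fixed on the worktop under the rail; its y axis runs along the rail.
- carton: 6 kg washing-powder carton, 200 mm (across the rail) x 160 mm (along it) x 148 mm high; origin at the centre of its underside, axes parallel to the rail's. The feet at the caddy's +y end stand on its flat top; pulled towards -y along the rail, they slip over the edge of the top nearest the rail's middle and the caddy drops into its swing.
- soap: Bystander: soap bar on a white dish, 65 x 95 x 30 mm, origin under its centre.
- brush: Bystander: brush lying on the worktop beyond the rail, origin under its middle.
- cleaner: Bystander: blue bottle, 72 mm across and 210 mm high, origin under its centre.
- jar: Bystander: jar 70 mm across, 90 mm high, origin under its centre.
- scoop: Bystander: white cup 80 mm across, 70 mm high, origin under its centre.

How it is judged:
On the way, in this order (a step that is already met when the one before it is completed fails the run):
1. the caddy is drawn off the carton and swings free (value of joint caddy below 0.12 rad and contact force between caddy and carton below 0.1 N), for 0.1 s.
2. it hangs level and still, centred over the tray, for six seconds (value of joint caddy between -0.06 and 0.06 rad and y of caddy_mid in the frame of tray_mid between -0.025 and 0.025 m), for 6 s.
At the end, for the whole second after the job is handed in: released; caddy hanging within 0.06 rad of level throughout, its middle within 25 mm of the tray's middle along the rail, the carriage at rest, nothing touching the caddy (all of step 2 and velocity of joint carriage between -0.02 and 0.02 m/s and contact force between caddy and anything else below 0.2 N).
It fails at once if the robot touches the caddy (contact force between any of the arm, the fingers and caddy above 1 N).
It fails at once if the caddy swings beyond 0.42 rad (value of joint caddy above 0.42 rad or value of joint caddy below -0.42 rad).
It fails at once if the caddy knocks or leans against the carton after coming off (value of joint caddy below 0.15 rad and contact force between caddy and carton above 1 N).
It fails at once if the carton is shoved more than 20 mm (distance of carton from where it was at the start of the episode above 0.02 m).
It fails at once if a bystander is moved more than 20 mm (distance of any of soap, brush, cleaner, jar, scoop from where it was at the start of the episode above 0.02 m).
It also fails if it takes over 54 s, if anything falls off the work surface, if the arm or the gripper's body presses on something with over 40 N, if the wrist force passes 120 N, or if a joint passes its speed limit or range.

## Robot

A 6-joint arm with a two-finger parallel gripper is mounted at the origin on the work surface. World frame = base frame: x ahead of the robot, y to its left, z up, the work surface at z = 0. Lengths are in m, angles in rad, forces in N, time in s.
With the tool pointing down it reaches from about 0.375 to 0.9 m from the base axis. Payload 3.1 kg.
Tool frame: the origin (TCP) lies at the very end of the fingers, on their centre line; the grasp point (between the pads) lies 19 mm behind it; z points along the fingers, y is the line along which they close (so a half turn about z gives the same grasp; the last joint's range is limited). The gripper opens to 85 mm and grips with 20 to 120 N. Pads are 22 mm wide; open, the fingers measure 114 mm over their backs; the gripper's body (76 mm by 85 mm) begins 54 mm behind the grasp point. The pads swing forward as they close: fully open they stand 13 mm farther back than shut.
Start: joints at [-1.333, 0.527, 1.433, -0, 1.181, -0.178], TCP at [0.252, -0.572, 0.231] pointing down, gripper open.
Joint ranges: [-3.08, 3.08], [-0.75, 2.2], [0.22, 2.44], [-1.43, 4.57], [0, 2.65], [-2.85, 2.85]. Speed limits (rad/s): [2.79, 2.79, 3.14, 3.14, 3.14, 3.14].

## Interface

Orientations are given as a unit quaternion [x, y, z, w].
In Python, from station import manip, vision gives the robot as it stands.
- The arm moves only by the tool drive_tool, never from a script. Its argument "deltas" is a list that holds one entry, the list of rows, each a list of 4 numbers: the shift along the tool's x, y, z in mm, then the turn about the tool's z in rad. A call has 1 to 5 rows; each row is the pose to reach, as a shift and turn from the pose commanded when the call began, along the tool's axes at that moment; what a row does not reach only later rows make up. A row lasts 1/12 s, in which the tool goes at most 41.7 mm and 7.16 degrees, less where a joint would pass 70% of its speed; a pose out of reach is approached as far as the arm can. A call with a gripper value outside its range is refused whole. "jaw" is the finger opening in mm, from 0 to 85.4, set as the call begins (left out, the last holds). The fingers move at their own pace and stop on an object; "force" is the grip in N (left out, the last holds). Time passes only in rows, so rows that repeat a pose let the fingers close. It gives the time, the measured TCP pose, the force, the opening and the grip force at its end, in the units of the state.
- manip.sense(): the state, without advancing time (a new reading comes with each control period).
- vision.snapshot(name): name is "side" or "top" or "wrist"; returns the picture (384x512x3 uint8, red, green, blue); there is no depth.
- vision.camera_model(name): a dict with "camera_matrix" (3x3 intrinsics, pixels), "D" ([k1, k2, p1, p2, k3] as OpenCV has them; the pictures are not rectified), "rvec" (rotation vector, rad) and "tvec" (3), from world to camera coordinates, as OpenCV has them. Camera axes: x right, y down, z forward; pixel columns grow to the right and rows downward; lengths in m; the calibration is good to about 2 mm. A picture is of the moment at which its call begins: read the wrist's pose just before it. camera_model takes no time and is no camera call; for the wrist camera it gives the pose at the moment of the call.
- manip.sign_off(): hands the job in; it is judged then, once.
The state is a dict: "t": time; "q": joint angles; "qd": joint speeds; "tau": joint torques, N m; "tcp_pos": TCP position; "tool_rot": TCP orientation; "force": force on the tool from outside, world axes, zero at the start; "ft_torque": the same for the moment, N m; "finger_gap": opening from 0.0 (shut) to 1.0 (fully open); "gripper_force": force on a finger pad.
Only numpy, scipy, OpenCV 4.12 (cv2) and the standard library are available. Lean on these libraries where they do the work, as an engineer would, in place of code of your own. Each camera call takes 0.05 s, during which the arm holds its last target. There are 200 camera calls.

## Working session

There is one attempt and no reset: what is moved stays moved. The work goes in short steps, Python scripts to look and compute and a tool call to move; the robot and the scene stay as the last step left them, time stands still between calls to the robot, and variables do not carry over. Pictures are saved under pics/ and viewed, at most 10 in all, crops included, and the job is handed in when it is done.

Besides the shell and the picture viewer there is one more tool, called after ">>>" as a command line: name --argument value ..., lists and objects as JSON in quotes. drive_tool: Moves the arm, as the interface text tells. Its arguments: {"type":"object","properties":{"deltas":{"type":"array"},"jaw":{"type":"number"},"force":{"type":"number"}},"required":["deltas"]}

```bash
mkdir -p pics; ls; python3 - <<'E'
from station import manip, vision
import cv2
s=manip.sense(); print(s['t'],s['tcp_pos'],s['tool_rot'],s['finger_gap'])
for n in('side','top'):
    cv2.imwrite(f'pics/{n}0.png',vision.snapshot(n)[:,:,::-1])
    m=vision.camera_model(n); print(n,m)
E
```

```text
pics
0.0 [ 0.25232481 -0.57100708  0.2303117 ] [ 9.78457759e-01  2.06444090e-01 -3.86326044e-05 -1.11802827e-03] 0.999557563187873
side {'camera_matrix': array([[380.05631157,   0.        , 255.37915132],
       [  0.        , 380.05631157, 197.55981101],
       [  0.        ,   0.        ,   1.        ]]), 'D': array([-0.08866621,  0.        ,  0.        ,  0.        ,  0.        ]), 'rvec': array([ 1.66482182,  1.9827829 , -0.76641975]), 'tvec': array([ 0.01792013, -0.36651421,  1.72976833])}
top {'camera_matrix': array([[458.73667731,   0.        , 259.04353996],
       [  0.        , 458.73667731, 189.15596516],
       [  0.        ,   0.        ,   1.        ]]), 'D': array([-0.03097981,  0.        ,  0.        ,  0.        ,  0.        ]), 'rvec': array([ 2.14264482, -2.19480394,  0.08113292]), 'tvec': array([0.13288151, 0.63476957, 1.30078199])}
```

View pics/side0.png

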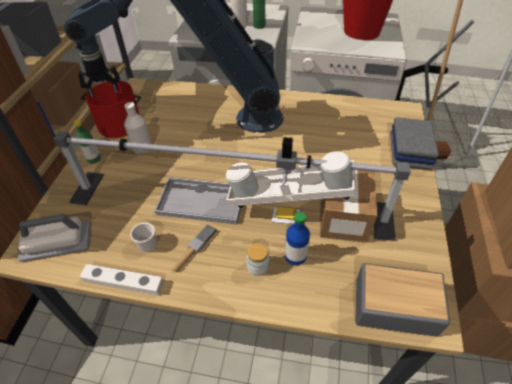

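View pics/top0.png

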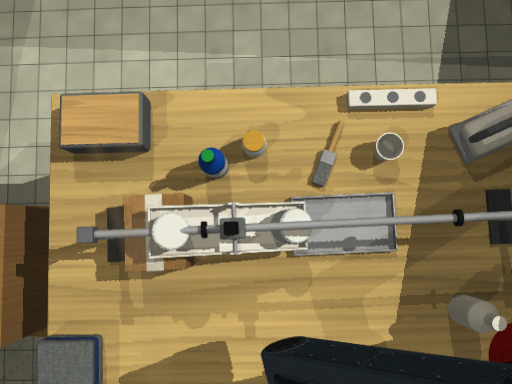

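The side view shows the grip at about (287,150), the tray at (160–243, 180–222) and the carton at (350,215). In the top view the grip is at (232,229), the rail runs from (85,235) to (512,215), and the visible end of the tray is at x≈396.

```bash
cat > h.py <<'E'
import numpy as np, cv2
from station import vision
def ray(n,px):
    m=vision.camera_model(n); R=cv2.Rodrigues(m['rvec'])[0]
    u=cv2.undistortPoints(np.array(px,float).reshape(-1,1,2),m['camera_matrix'],m['D']).reshape(-1,2)
    return -R.T@m['tvec'], np.c_[u,np.ones(len(u))]@R
def onz(n,px,z):
    c,d=ray(n,px); return c+d*((z-c[2])/d[:,2])[:,None]
def proj(n,P):
    m=vision.camera_model(n); return cv2.projectPoints(np.array(P,float).reshape(-1,3),m['rvec'],m['tvec'],m['camera_matrix'],m['D'])[0].reshape(-1,2)
E
python3 - <<'E'
import cv2,numpy as np
from h import *
t=cv2.imread('pics/top0.png'); s=cv2.imread('pics/side0.png')
print('grip top z.329',onz('top',[(232,229)],.329)); 
print('collars',onz('top',[(204,230),(458.5,217)],.25))
print('tray rim',onz('top',[(392,195),(396,250)],.024), onz('side',[(172,180),(157,212),(238,222)],.024))
for n,im in(('top',t),('side',s)):
    m=(im.max(2)<45).astype(np.uint8)
    k,_,st,ce=cv2.connectedComponentsWithStats(m)
    for i in range(1,k):
        if 40<st[i,4]<1500: print(n,st[i],ce[i].round(1))
cv2.imwrite('pics/c1.png',np.vstack([cv2.resize(t[180:265,140:410],None,fx=2.9,fy=2.9,interpolation=2),cv2.resize(s[120:235,140:410],None,fx=2.9,fy=2.9,interpolation=2)])[:600,:783])
E
```

```text
grip top z.329 [[0.52327927 0.17591719 0.329     ]]
collars [[ 0.52275105  0.24919405  0.25      ]
 [ 0.53903545 -0.36274349  0.25      ]]
tray rim [[ 0.61168517 -0.26775826  0.024     ]
 [ 0.45305191 -0.27169008  0.024     ]] [[ 0.46800041 -0.25534719  0.024     ]
 [ 0.62789972 -0.25752699  0.024     ]
 [ 0.62339227  0.03584358  0.024     ]]
top [469 132  22  11  95] [478.9 136.9]
top [ 65 148  23   5  88] [ 77.3 149.9]
top [486 189  26  23 527] [498.2 200. ]
top [453 210  11  16 125] [458.7 217.4]
top [488 220  24  24 518] [500.  231.6]
top [201 222   6  16  81] [203.3 229.5]
top [224 222  15  14 187] [230.5 228.1]
top [108 240  14  22 215] [113.1 251. ]
side [ 78  53  42  41 741] [97.  73.1]
side [396  65  30  35 189] [409.9  75.8]
side [428  65  12   8  76] [433.3  68.8]
side [  0 110  48  85 878] [ 21.2 153.7]
side [282 138  10  20 164] [286.7 148.3]
side [120 140   6  11  48] [122.1 145.3]
side [ 71 174  31  30 393] [ 86.4 189.8]
side [375 203  19  36 350] [383. 226.]
side [390 350  44  34 638] [410.3 364.7]
```

View pics/c1.png

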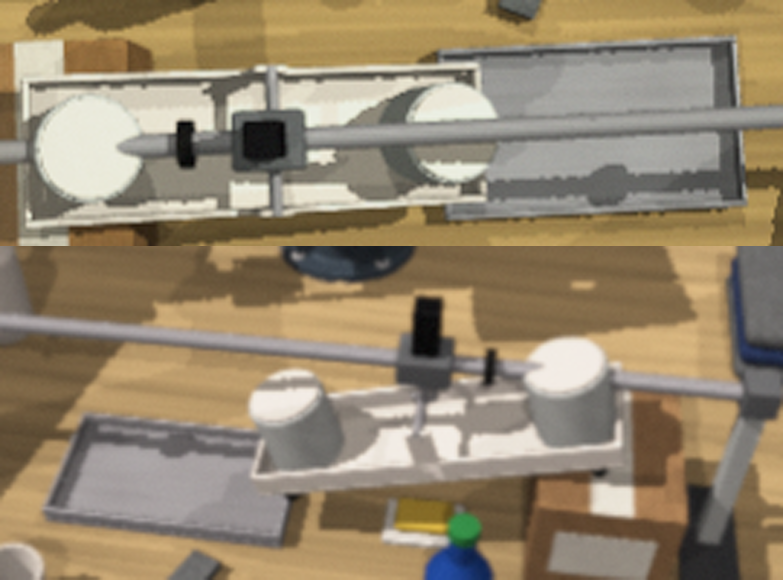

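The crops show the tray's outer rim corners in the top view at about (394.5,192.8), (396.9,250), (290.7,197.2) and (295.2,254.8). The grip's top is at (231,228.3).

```bash
python3 - <<'E'
from h import *
T=onz('top',[(394.5,192.8),(396.9,250),(290.7,197.2),(295.2,254.8)],.024); print(T.round(4),'sides',[np.linalg.norm(T[a]-T[b]).round(4) for a,b in((0,1),(2,3),(0,2),(1,3))],'mid',T.mean(0).round(4))
S=onz('side',[(168.3,178.3),(156.2,212.8),(236.6,223.1)],.024); print('side',S.round(4),'mid',((S[0]+S[2])/2).round(4))
g=onz('top',[(231.2,228.6)],.329)[0]; print('grip top view',g)
print('side grip ctr .305 ->',onz('side',[(286.7,149)],.3), 'proj of grip pts',proj('side',[[g[0],g[1],.329],[g[0],g[1],.268]]))
t=cv2.imread('pics/top0.png'); s=cv2.imread('pics/side0.png')
# stripe of rail in top: brightness midline at columns
c=onz('top',[(203.5,229.8),(458.6,217.4)],.25); d=(c[0]-c[1]);d/=np.linalg.norm(d); print('rail dir',d, 'mid',c.mean(0), 'along tray-grip',(T.mean(0)-g)@d, 'perp grip',np.cross(d[:2],(g-c[0])[:2]),'perp tray',np.cross(d[:2],(T.mean(0)-c[0])[:2]))
# carton: brown mask
hs=cv2.cvtColor(s,cv2.COLOR_BGR2HSV)
cv2.imwrite('pics/c2.png',cv2.resize(s[165:245,310:390],None,fx=7,fy=7,interpolation=2))
E
```

```text
[[ 0.6179 -0.2753  0.024 ]
 [ 0.453  -0.2743  0.024 ]
 [ 0.6125  0.0263  0.024 ]
 [ 0.4464  0.0182  0.024 ]] sides [np.float64(0.1649), np.float64(0.1664), np.float64(0.3017), np.float64(0.2926)] mid [ 0.5325 -0.1263  0.024 ]
side [[ 0.4616 -0.2725  0.024 ]
 [ 0.6319 -0.2591  0.024 ]
 [ 0.6288  0.0321  0.024 ]] mid [ 0.5452 -0.1202  0.024 ]
grip top view [0.52420908 0.17768593 0.329     ]
side grip ctr .305 -> [[0.53624736 0.18116099 0.3       ]] proj of grip pts [[286.443406   138.80272328]
 [285.63954779 154.16494316]]
rail dir [-0.02414603  0.99970844  0.        ] mid [ 0.53066422 -0.05626721  0.25      ] along tray-grip -0.3040755647039938 perp grip 0.0008042127136179997 perp tray -9.668478493489278e-05<stdin>:8: DeprecationWarning: Arrays of 2-dimensional vectors are deprecated. Use arrays of 3-dimensional vectors instead. (deprecated in NumPy 2.0)
```

View pics/c2.png

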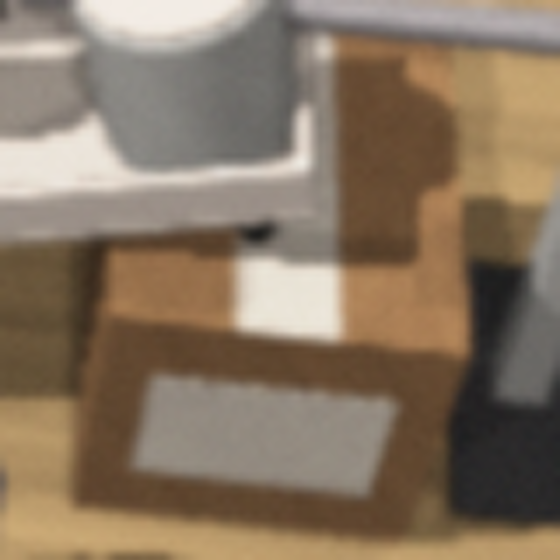

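The carton's top front corners are at about (325.3,210.4) and (376.7,216.0) in the side view. A dark foot stands on it at about (346.9,198).

```bash
cat >> h.py <<'E'
D=np.array([-.0241,.9997,0]); X=np.array([.9997,.0241,0]); G=np.array([.5245,.1785,0])
def swing(img,dbg=False):
    """angle from the lower front edge of the white caddy, ray onto the vertical plane 65 mm in front of the rail"""
    hsv=cv2.cvtColor(img,cv2.COLOR_RGB2HSV); m=((hsv[...,1]<45)&(hsv[...,2]>140)).astype(np.uint8)
    m[:130]=0; k,lab,st,_=cv2.connectedComponentsWithStats(m)
    i=1+np.argmax(st[1:,4]); m=lab==i
    xs=np.where(m.sum(0)>0)[0]; lo,hi=xs[0]+8,xs[-1]-8
    cols=np.arange(lo,hi); rows=np.array([np.where(m[:,c])[0].max() for c in cols])+.5
    vx,vy,x0,y0=cv2.fitLine(np.c_[cols,rows].astype(np.float32),cv2.DIST_HUBER,0,.01,.01).ravel()
    for _ in range(3):
        ok=abs((rows-y0)*vx-(cols-x0)*vy)<1.5
        vx,vy,x0,y0=cv2.fitLine(np.c_[cols,rows][ok].astype(np.float32),cv2.DIST_HUBER,0,.01,.01).ravel()
    px=[(c,y0+(c-x0)*vy/vx) for c in(xs[0],xs[-1])]
    c0,d=ray('side',px); P=c0+d*(((G+.065*X-c0)@X)/(d@X))[:,None]
    e=P[1]-P[0]
    return float(np.arctan2(e[2],e@D)), np.c_[(P-G)@D,P[:,2]].round(4).tolist(), int(ok.sum()), len(cols), px
E
python3 - <<'E'
from h import *
C=onz('side',[(325.3,210.4),(376.7,216)],.148); print('carton top corners',C.round(4),'w',np.linalg.norm(C[0]-C[1]),'along',(C-G)@D)
F=onz('side',[(346.9,199)],.148); print('foot',F,(F-G)@D)
print(swing(cv2.imread('pics/side0.png')[:,:,::-1]))
from station import manip
s=manip.sense();print(s['tool_rot'],s['tcp_pos'])
from scipy.spatial.transform import Rotation as R
Rm=R.from_quat(s['tool_rot']).as_matrix()
yaw=np.arctan2(Rm[1,1],Rm[0,1]); want=np.arctan2(-D[1],-D[0]); print('turn',yaw-want)
print('rel',Rm.T@(np.array([.5245,.1785,.43])-s['tcp_pos']))
E
```

```text
carton top corners [[0.6273 0.3193 0.148 ]
 [0.6239 0.4763 0.148 ]] w 0.15711927210857898 along [0.13823909 0.29535644]
foot [[0.5691816  0.38417005 0.148     ]] [0.20453152]
(0.5530351121026277, [[-2.3374, -3.5334], [0.7786, -1.6099]], 297, 301, [(np.int64(72), np.float64(383.5)), (np.int64(389), np.float64(383.5))])
[ 9.78469673e-01  2.06388238e-01 -3.56202643e-05 -9.96208792e-04] [ 0.25230176 -0.57109925  0.23041992]
turn 0.39166253984605937
rel [ 0.55183237 -0.57619184 -0.19826025]
```

>>> drive_tool --deltas '[[[0, 0, -40, 0], [0, 0, -80, 0], [0, 0, -120, 0], [0, 0, -160, 0], [0, 0, -198, 0]]]' --jaw 85

```text
t: 0.52
tcp_pos: [0.2524, -0.5712, 0.4312]
tool_rot: [0.978, 0.206, 0.0, -0.0]
force: [0.4, -1.7, -0.2]
finger_gap: 0.995
gripper_force: 0.0
```

>>> drive_tool --deltas '[[[27.6, -28.8, 0, 0], [55.2, -57.6, 0, 0], [82.8, -86.4, 0, 0], [110.4, -115.2, 0, 0], [138, -144, 0, 0]]]'

```text
t: 0.93
tcp_pos: [0.3206, -0.3822, 0.4288]
tool_rot: [0.979, 0.206, -0.0, -0.001]
force: [1.4, 0.6, 1.2]
finger_gap: 0.993
gripper_force: 0.0
```

>>> drive_tool --deltas '[[[27.6, -28.8, 0, 0], [55.2, -57.6, 0, 0], [82.8, -86.4, 0, 0], [110.4, -115.2, 0, 0], [138, -144, 0, 0]]]'

```text
t: 1.35
tcp_pos: [0.3886, -0.1947, 0.429]
tool_rot: [0.979, 0.206, -0.0, -0.0]
force: [0.2, -0.5, 0.1]
finger_gap: 0.998
gripper_force: 0.0
```

>>> drive_tool --deltas '[[[27.6, -28.8, 0, 0], [55.2, -57.6, 0, 0], [82.8, -86.4, 0, 0], [110.4, -115.2, 0, 0], [138, -144, 0, 0]]]'

```text
t: 1.77
tcp_pos: [0.4566, -0.0072, 0.4291]
tool_rot: [0.978, 0.206, -0.0, -0.0]
force: [0.5, -1.3, -0.3]
finger_gap: 0.997
gripper_force: 0.0
```

>>> drive_tool --deltas '[[[27.6, -28.8, 0, 0.08], [55.2, -57.6, 0, 0.16], [82.8, -86.4, 0, 0.24], [110.4, -115.2, 0, 0.32], [138, -144, 0, 0.392]]]'

```text
t: 2.18
tcp_pos: [0.5247, 0.1803, 0.4289]
tool_rot: [1.0, 0.01, -0.0, 0.0]
force: [-0.3, -0.3, 0.1]
finger_gap: 0.996
gripper_force: 0.0
```

```bash
sed -i 's/m\[:130\]=0;/m[:155]=0; m[235:]=0; m[:,:100]=0; m[:,400:]=0;/' h.py; python3 - <<'E'
from h import *
from station import manip
from scipy.spatial.transform import Rotation as R
print(swing(cv2.imread('pics/side0.png')[:,:,::-1]))
s=manip.sense(); Rm=R.from_quat(s['tool_rot']).as_matrix(); print(s['t'],s['tcp_pos'],Rm.round(4),s['q'].round(3) if hasattr(s['q'],'round') else s['q'])
w=vision.snapshot('wrist'); cv2.imwrite('pics/w1.png',w[:,:,::-1])
print('proj grip',proj('wrist',[[.5245,.1785,.329]]))
E
```

```text
(0.3307873993677565, [[-0.45, -0.0379], [0.3333, 0.2311]], 77, 219, [(np.int64(160), np.float64(216.41491951855357)), (np.int64(395), np.float64(188.98605023609466))])
2.1833 [0.52469589 0.18026472 0.42885996] [[ 9.998e-01  2.030e-02 -8.000e-04]
 [ 2.030e-02 -9.998e-01 -3.000e-04]
 [-8.000e-04  3.000e-04 -1.000e+00]] [ 0.13   0.263  1.314 -0.     1.566  1.68 ]
proj grip [[271.07432718 192.90795921]]
```

View pics/w1.png

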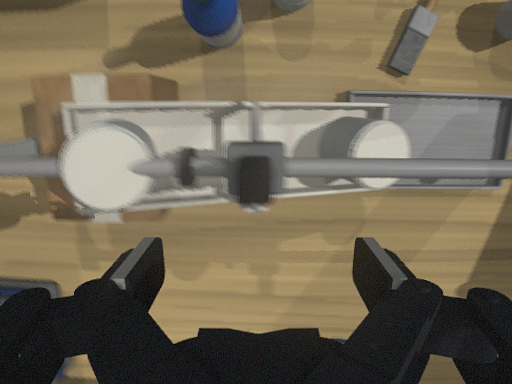

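The wrist view shows the black grip at about (235–272, 157–205). The rail is level across the picture at row 167 and the fingers are clear of everything.

```bash
python3 - <<'E'
from h import *
w=vision.snapshot('wrist')
m=(w.max(2)<60).astype(np.uint8); k,_,st,ce=cv2.connectedComponentsWithStats(m)
for i in range(1,k):
    if 300<st[i,4]<4000: print(st[i],ce[i].round(1))
g=np.array([.5245,.1785])
for z in(.329,.268): print(z,proj('wrist',[[g[0]+a,g[1]+b,z] for a in(-.015,.015) for b in(-.015,.015)]).round(0).tolist())
# caddy white-mask for swing debugging
im=vision.snapshot('side'); hsv=cv2.cvtColor(im,cv2.COLOR_RGB2HSV)
cv2.imwrite('pics/sidenow.png',im[:,:,::-1])
for c in (240,260,280,300,320,340):
    print(c,[(r,*map(int,hsv[r,c])) for r in range(186,212,2)])
E
```

```text
[ 249  161   38   48 1379] [265.2 187.5]
0.329 [[284.0, 210.0], [246.0, 209.0], [286.0, 173.0], [247.0, 172.0]]
0.268 [[279.0, 189.0], [249.0, 189.0], [281.0, 159.0], [249.0, 158.0]]
240 [(186, 21, 15, 119), (188, 20, 13, 119), (190, 20, 12, 125), (192, 25, 12, 127), (194, 25, 12, 128), (196, 17, 14, 126), (198, 14, 20, 214), (200, 14, 31, 157), (202, 14, 32, 151), (204, 13, 31, 155), (206, 18, 35, 36), (208, 11, 45, 63), (210, 16, 73, 80)]
260 [(186, 14, 33, 149), (188, 15, 31, 147), (190, 14, 33, 149), (192, 14, 32, 151), (194, 16, 26, 227), (196, 18, 16, 233), (198, 12, 31, 164), (200, 12, 34, 152), (202, 14, 35, 145), (204, 17, 86, 116), (206, 18, 112, 107), (208, 17, 116, 99), (210, 17, 115, 93)]
280 [(186, 14, 28, 183), (188, 14, 28, 203), (190, 17, 23, 228), (192, 16, 16, 238), (194, 18, 20, 234), (196, 14, 29, 183), (198, 14, 32, 153), (200, 18, 33, 156), (202, 16, 75, 133), (204, 18, 113, 115), (206, 18, 132, 108), (208, 22, 180, 130), (210, 22, 185, 131)]
300 [(186, 14, 32, 150), (188, 17, 33, 156), (190, 14, 32, 150), (192, 17, 25, 182), (194, 14, 23, 187), (196, 12, 30, 153), (198, 14, 32, 158), (200, 15, 63, 134), (202, 18, 118, 123), (204, 17, 115, 122), (206, 18, 111, 110), (208, 18, 111, 94), (210, 16, 67, 91)]
320 [(186, 18, 18, 235), (188, 18, 18, 235), (190, 17, 21, 231), (192, 14, 28, 188), (194, 13, 31, 155), (196, 12, 30, 152), (198, 14, 38, 147), (200, 17, 106, 87), (202, 18, 112, 80), (204, 17, 115, 80), (206, 17, 113, 79), (208, 17, 112, 82), (210, 17, 117, 74)]
340 [(186, 18, 11, 117), (188, 16, 18, 153), (190, 13, 24, 204), (192, 14, 34, 156), (194, 15, 30, 154), (196, 14, 35, 160), (198, 14, 108, 92), (200, 14, 127, 88), (202, 15, 129, 140), (204, 15, 130, 149), (206, 15, 128, 149), (208, 14, 132, 149), (210, 15, 128, 160)]
```

```bash
python3 - <<'E'
s=open('h.py').read(); i=s.index('def swing')
open('h.py','w').write(s[:i]+'''
def swing(img,yc):
    """swing angle from the lower front edge of the caddy; yc = carriage place along D from G.
    rays of the lowest white pixels onto the vertical plane 65 mm before the rail, line fit"""
    hsv=cv2.cvtColor(img,cv2.COLOR_RGB2HSV); m=(hsv[...,1]<46)&(hsv[...,2]>138)
    P0=G+.065*X+yc*D
    e=proj('side',[P0-.2*D+[0,0,.125],P0+.2*D+[0,0,.125]])
    px=[]
    for c in range(int(e[0,0]),int(e[1,0])):
        mid=np.interp(c,e[:,0],e[:,1]); h=6+30*abs(c-e[:,0].mean())/80
        r=np.where(m[int(mid-h):int(mid+h),c])[0]
        if len(r): px.append((c,int(mid-h)+r.max()+.5))
    c0,d=ray('side',px); P=c0+d*(((P0-c0)@X)/(d@X))[:,None]
    q=np.c_[(P-P0)@D,P[:,2]].astype(np.float32); ok=np.ones(len(q),bool)
    for tol in(.03,.015,.008,.005,.005):
        vx,vy,x0,y0=cv2.fitLine(q[ok],cv2.DIST_HUBER,0,.001,.001).ravel()
        ok=abs((q[:,1]-y0)*vx-(q[:,0]-x0)*vy)<tol
    a=np.arctan2(vy,vx) if vx>0 else np.arctan2(-vy,-vx)
    dist=abs((.2-y0)*vx-(0-x0)*vy)
    return round(float(a),4),'dist to bar (.075)',round(float(dist),4),int(ok.sum()),len(ok)
''')
E
python3 - <<'E'
from h import *
for f in('side0','sidenow'):
    im=cv2.imread(f'pics/{f}.png')[:,:,::-1].copy(); print(swing(im,0.0))
hsv=cv2.cvtColor(im,cv2.COLOR_RGB2HSV); print('tray',[tuple(map(int,hsv[r,c])) for r,c in((200,200),(195,190),(210,190),(218,200))])
E
```

```text
(0.2781, 'dist to bar (.075)', 0.075, 91, 123)
(0.2773, 'dist to bar (.075)', 0.075, 91, 123)
tray [(0, 11, 164), (0, 10, 156), (175, 9, 168), (174, 12, 103)]
```

>>> drive_tool --deltas '[[[0, 0, 30, 0], [0, 0, 60, 0], [0, 0, 90, 0], [0, 0, 118, 0], [0, 0, 143, 0]]]'

```text
t: 2.75
tcp_pos: [0.5235, 0.1765, 0.2845]
tool_rot: [1.0, 0.012, -0.001, 0.0]
force: [0.1, -0.4, -0.3]
finger_gap: 0.997
gripper_force: 0.0
```

>>> drive_tool --deltas '[[[0, 0, 0, 0], [0, 0, 0, 0], [0, 0, 0, 0], [0, 0, 0, 0], [0, 0, 0, 0]]]' --jaw 20 --force 60

```text
t: 3.17
tcp_pos: [0.5261, 0.1783, 0.2888]
tool_rot: [1.0, 0.012, 0.002, -0.0]
force: [1.0, 0.1, 3.0]
finger_gap: 0.343
gripper_force: 61.0
```

>>> drive_tool --deltas '[[[0, 0, 0, 0], [0, 0, 0, 0], [0, 0, 0, 0], [0, 0, 0, 0], [0, 0, 0, 0]]]'

```text
t: 3.58
tcp_pos: [0.5261, 0.1783, 0.2887]
tool_rot: [1.0, 0.012, 0.002, -0.0]
force: [-0.1, -0.6, 6.0]
finger_gap: 0.342
gripper_force: 61.5
```

The jaws hold the grip, and the vision angle of 0.278 rad with the bar at 75 mm matches the given figures. Next I draw it slowly to just short of the edge.

>>> drive_tool --deltas '[[[0, 3, 0, 0], [0, 7, 0, 0], [0, 12, 0, 0], [0, 17, 0, 0], [0, 22, 0, 0]]]'

```text
t: 4.0
tcp_pos: [0.5266, 0.1568, 0.2888]
tool_rot: [1.0, 0.012, 0.003, -0.001]
force: [-0.6, 1.5, 7.0]
finger_gap: 0.345
gripper_force: 61.5
```

>>> drive_tool --deltas '[[[0, 5, 0, 0], [0, 10, 0, 0], [0, 15, 0, 0], [0, 19, 0, 0], [0, 22, 0, 0]]]'

```text
t: 4.42
tcp_pos: [0.5271, 0.1346, 0.2888]
tool_rot: [1.0, 0.012, 0.002, -0.001]
force: [-0.7, 1.7, 6.3]
finger_gap: 0.343
gripper_force: 61.5
```

```bash
sed -i 's/m=(hsv\[...,1\]<46)/m=(hsv[...,1]>21)\&(hsv[...,1]<46)/' h.py
cat >> h.py <<'E'
W2=9.81/1.1; DT=1/12
def step(th,om,v0,v1,dt=DT):
    # velocity jump v0->v1 (along +D) at the row's start, then free swing
    om=om-(v1-v0)/1.1; w=W2**.5; c,s=np.cos(w*dt),np.sin(w*dt)
    return th*c+om/w*s, -th*w*s+om*c
def plan(th,om,v0,dist,N,free=0):
    """least-norm row velocities (N rows, then rest): ends at dist, theta=omega=0"""
    def run(v):
        a,b=th,om; p=v0; out=[]
        for x in list(v)+[0]:
            a,b=step(a,b,p,x); p=x; out.append(a)
        return np.array([a,b,sum(v)*DT]),out
    r0=run(np.zeros(N))[0]; A=np.array([run(e)[0]-r0 for e in np.eye(N)]).T
    L=np.diff(np.vstack([np.zeros(N),np.eye(N),np.zeros(N)]),axis=0); l0=np.zeros(N+1); l0[0]=-v0
    K=np.block([[L.T@L,A.T],[A,np.zeros((3,3))]])
    v=np.linalg.solve(K,np.r_[-L.T@l0,np.array([0,0,dist])-r0])[:N]
    return v,np.cumsum(v)*DT*1000,run(v)[1]
E
python3 - <<'E'
from h import *
from station import manip
s=manip.sense(); p=np.array(s['tcp_pos']); yc=(p-[.5261,.1783,0])@D; print(s['t'],p,yc,s['force'])
im=vision.snapshot('side'); cv2.imwrite('pics/s2.png',im[:,:,::-1]); print(swing(im,yc))
# slip at 62 mm travel with speed v; then plan
for v in(.12,.2):
  for N in(18,24,30,36,48):
    vv,pp,th=plan(.278,0,-v,-(.302-.066),N); print(v,N,'vmax',vv.min().round(2),vv.max().round(2),'pos',pp.min().round(),pp.max().round(),'th',min(th),max(th), pp[:6].round(0))
E
```

```text
4.4167 [0.52713811 0.13456566 0.28876798] -0.04374623851738394 [-0.7139211   1.66325924  6.25951631]
(0.2777, 'dist to bar (.075)', 0.0743, 114, 119)
0.12 18 vmax -0.52 0.27 pos -236.0 82.0 th -0.1419517028956836 0.25225588032450663 [ 9. 29. 51. 70. 81. 82.]
0.12 24 vmax -0.47 0.16 pos -286.0 37.0 th -0.17172414987101028 0.2592048379286178 [ 1. 10. 21. 31. 37. 37.]
0.12 30 vmax -0.39 0.23 pos -362.0 -7.0 th -0.19907076693908007 0.2663783473878157 [ -7. -11. -16. -22. -30. -42.]
0.12 36 vmax -0.4 0.24 pos -419.0 -9.0 th -0.2027617988038768 0.26866056527623605 [ -9. -19. -29. -42. -58. -77.]
0.12 48 vmax -0.24 0.21 pos -236.0 -8.0 th -0.23773547199287287 0.26779719342319264 [ -8. -15. -23. -31. -40. -52.]
0.2 18 vmax -0.56 0.29 pos -238.0 84.0 th -0.15210206821245828 0.24789161164057233 [ 7. 28. 52. 72. 84. 83.]
0.2 24 vmax -0.49 0.2 pos -300.0 25.0 th -0.18776215830424686 0.25735195581944587 [-3.  2. 11. 20. 25. 24.]
0.2 30 vmax -0.39 0.26 pos -383.0 -12.0 th -0.21338728021665457 0.2654473809326634 [-12. -22. -30. -39. -50. -64.]
0.2 36 vmax -0.41 0.27 pos -449.0 -15.0 th -0.21617919139759673 0.2680592279544216 [ -15.  -30.  -45.  -62.  -82. -104.]
0.2 48 vmax -0.26 0.24 pos -285.0 -14.0 th -0.24865043657259647 0.26728910720645127 [-14. -27. -40. -52. -66. -82.]
```

```bash
python3 - <<'E'
from h import *
v,p,th=plan(.278,0,-.12,-.238,48); print((-p).round(0).astype(int).tolist()); print(np.round(th,2).tolist())
E
```

```text
[8, 15, 23, 31, 40, 52, 65, 81, 98, 117, 137, 157, 176, 194, 209, 222, 231, 236, 237, 234, 227, 216, 203, 187, 170, 153, 137, 122, 110, 100, 94, 92, 94, 100, 109, 120, 134, 149, 165, 180, 194, 207, 218, 226, 232, 236, 237, 238]
[0.27, 0.24, 0.2, 0.14, 0.08, 0.02, -0.05, -0.11, -0.16, -0.2, -0.22, -0.24, -0.24, -0.22, -0.2, -0.16, -0.12, -0.07, -0.03, 0.02, 0.06, 0.09, 0.12, 0.13, 0.14, 0.14, 0.13, 0.11, 0.09, 0.07, 0.04, 0.02, -0.0, -0.02, -0.03, -0.04, -0.05, -0.05, -0.05, -0.04, -0.03, -0.02, -0.02, -0.01, -0.01, -0.0, -0.0, -0.0, -0.0]
```

>>> drive_tool --deltas '[[[0, 3, 0, 0], [0, 10, 0, 0], [0, 20, 0, 0], [0, 28, 0, 0], [0, 35, 0, 0]]]'

```text
t: 4.88
tcp_pos: [0.528, 0.0994, 0.2888]
tool_rot: [1.0, 0.012, 0.002, -0.001]
force: [0.1, 3.1, 7.0]
finger_gap: 0.344
gripper_force: 61.5
```

>>> drive_tool --deltas '[[[0, 8, 0, 0], [0, 16, 0, 0], [0, 25, 0, 0], [0, 37, 0, 0], [0, 50, 0, 0]]]'

```text
t: 5.3
tcp_pos: [0.5291, 0.0497, 0.2887]
tool_rot: [1.0, 0.012, 0.003, -0.001]
force: [-0.0, 1.5, 7.1]
finger_gap: 0.345
gripper_force: 61.5
```

>>> drive_tool --deltas '[[[0, 16, 0, 0], [0, 33, 0, 0], [0, 52, 0, 0], [0, 72, 0, 0], [0, 92, 0, 0]]]'

```text
t: 5.72
tcp_pos: [0.5313, -0.043, 0.2887]
tool_rot: [1.0, 0.012, 0.002, -0.0]
force: [-0.0, 2.7, 7.0]
finger_gap: 0.345
gripper_force: 61.5
```

>>> drive_tool --deltas '[[[0, 19, 0, 0], [0, 37, 0, 0], [0, 52, 0, 0], [0, 65, 0, 0], [0, 74, 0, 0]]]'

```text
t: 6.13
tcp_pos: [0.533, -0.1178, 0.2887]
tool_rot: [1.0, 0.011, 0.002, 0.0]
force: [-0.4, 2.5, 7.3]
finger_gap: 0.344
gripper_force: 61.6
```

>>> drive_tool --deltas '[[[0, 4, 0, 0], [0, 6, 0, 0]]]'

```text
t: 6.3
tcp_pos: [0.5332, -0.1235, 0.2888]
tool_rot: [1.0, 0.011, 0.002, 0.0]
force: [-0.8, 0.9, 7.1]
finger_gap: 0.341
gripper_force: 61.6
```

```bash
cat > meas.py <<'E'
import sys; from h import *; from station import manip
n=int(sys.argv[1]); T=[];A=[];out=[]
for i in range(n):
    s=manip.sense(); yc=(np.array(s['tcp_pos'])-[.5261,.1783,0])@D
    im=vision.snapshot('side'); r=swing(im,yc); T.append(s['t']);A.append(r[0]); out.append((round(s['t'],3),round(yc,4),r[0],r[2],r[3]))
cv2.imwrite(f'pics/m{int(T[-1]*100)}.png',im[:,:,::-1])
for o in out[::max(1,n//6)]: print(o)
T=np.array(T);A=np.array(A);t=manip.sense()['t'];w=W2**.5
M=np.c_[np.cos(w*(T-t)),np.sin(w*(T-t))]; c=np.linalg.lstsq(M,A,rcond=None)[0]
print('t',t,'theta',c[0],'omega',c[1]*w,'amp',np.hypot(*c),'rms',np.std(A-M@c), 'yc',yc, manip.sense()['force'])
for N in(12,18,24,30,36):
    v,p,th=plan(c[0],c[1]*w,0,-.302-yc,N); print(N,(-p).round(0).astype(int).tolist(),'th',np.round(min(th),2),np.round(max(th),2),'vmax',abs(v).max().round(2))
E
python3 meas.py 14
```

```text
(6.3, np.float64(-0.3019), 0.0809, 0.0742, 112)
(6.4, np.float64(-0.3021), 0.1166, 0.0735, 109)
(6.5, np.float64(-0.302), 0.1502, 0.0717, 109)
(6.6, np.float64(-0.3019), 0.1668, 0.0739, 109)
(6.7, np.float64(-0.3019), 0.1506, 0.0717, 110)
(6.8, np.float64(-0.3019), 0.1337, 0.0742, 112)
(6.9, np.float64(-0.3019), 0.0891, 0.0739, 112)
t 7.0 theta 0.060255737182924096 omega -0.4268646904686413 amp 0.1551207171118622 rms 0.00911283761323226 yc -0.30183697407746823 [-0.41976964 -1.05760691  6.75041302]
12 [-61, -128, -167, -165, -123, -56, 17, 74, 100, 88, 45, 0] th -0.2 0.08 vmax 0.88
18 [-15, -34, -51, -61, -61, -50, -29, -2, 28, 57, 80, 94, 97, 88, 69, 44, 18, 0] th -0.16 0.07 vmax 0.36
24 [-1, -1, 0, 3, 9, 18, 29, 42, 55, 69, 82, 92, 100, 104, 104, 100, 92, 80, 65, 49, 33, 18, 7, 0] th -0.13 0.05 vmax 0.19
30 [2, 7, 14, 24, 35, 48, 61, 75, 88, 99, 109, 117, 122, 124, 123, 119, 112, 103, 92, 80, 67, 55, 42, 31, 21, 13, 8, 3, 1, 0] th -0.11 0.04 vmax 0.16
36 [2, 5, 11, 19, 28, 38, 49, 60, 71, 81, 89, 96, 100, 101, 100, 96, 89, 80, 70, 58, 46, 33, 21, 10, 1, -7, -13, -16, -17, -17, -15, -12, -8, -4, -2, 0] th -0.12 0.06 vmax 0.15
```

>>> drive_tool --deltas '[[[0, -1, 0, 0], [0, -1, 0, 0], [0, 0, 0, 0], [0, 3, 0, 0], [0, 9, 0, 0]]]'

```text
t: 7.42
tcp_pos: [0.5334, -0.131, 0.2888]
tool_rot: [1.0, 0.012, 0.002, -0.0]
force: [0.3, 2.2, 7.3]
finger_gap: 0.342
gripper_force: 61.5
```

>>> drive_tool --deltas '[[[0, 9, 0, 0], [0, 20, 0, 0], [0, 33, 0, 0], [0, 46, 0, 0], [0, 60, 0, 0]]]'

```text
t: 7.83
tcp_pos: [0.5348, -0.1916, 0.2887]
tool_rot: [1.0, 0.012, 0.002, 0.0]
force: [0.7, 2.7, 7.1]
finger_gap: 0.347
gripper_force: 61.5
```

>>> drive_tool --deltas '[[[0, 13, 0, 0], [0, 23, 0, 0], [0, 31, 0, 0], [0, 35, 0, 0], [0, 35, 0, 0]]]'

```text
t: 8.25
tcp_pos: [0.5357, -0.2283, 0.2888]
tool_rot: [1.0, 0.011, 0.002, 0.001]
force: [-0.8, -1.0, 6.4]
finger_gap: 0.343
gripper_force: 61.4
```

>>> drive_tool --deltas '[[[0, -4, 0, 0], [0, -12, 0, 0], [0, -24, 0, 0], [0, -39, 0, 0], [0, -55, 0, 0]]]'

```text
t: 8.67
tcp_pos: [0.5344, -0.1727, 0.2888]
tool_rot: [1.0, 0.011, 0.002, 0.001]
force: [0.4, -1.8, 6.0]
finger_gap: 0.347
gripper_force: 61.5
```

>>> drive_tool --deltas '[[[0, -16, 0, 0], [0, -31, 0, 0], [0, -42, 0, 0], [0, -49, 0, 0], [0, -49, 0, 0]]]'

```text
t: 9.08
tcp_pos: [0.5331, -0.1212, 0.2888]
tool_rot: [1.0, 0.012, 0.002, -0.0]
force: [-0.2, 1.2, 6.6]
finger_gap: 0.346
gripper_force: 61.5
```

```bash
python3 meas.py 30; ls pics
```

```text
(9.083, np.float64(-0.2996), -0.0899, 0.0742, 112)
(9.333, np.float64(-0.3007), -0.0363, 0.0741, 112)
(9.583, np.float64(-0.3009), 0.0388, 0.074, 113)
(9.833, np.float64(-0.3009), 0.0847, 0.0741, 112)
(10.083, np.float64(-0.3008), 0.079, 0.0741, 111)
(10.333, np.float64(-0.3008), 0.0155, 0.0741, 113)
t 10.5833 theta -0.03364416722908981 omega -0.25082562852246343 amp 0.0904790054570897 rms 0.007564599645937648 yc -0.30083895998843074 [-0.60107229  1.30341459  7.08690056]
12 [-30, -59, -70, -57, -23, 22, 65, 92, 97, 76, 37, 1] th -0.14 0.08 vmax 0.54
18 [-1, -2, -1, 4, 11, 21, 32, 43, 53, 61, 65, 64, 59, 49, 36, 22, 9, 1] th -0.08 0.04 vmax 0.17
24 [3, 8, 15, 23, 32, 41, 48, 55, 60, 63, 63, 62, 59, 54, 48, 41, 33, 26, 19, 13, 8, 4, 2, 1] th -0.07 0.02 vmax 0.1
30 [2, 7, 13, 20, 27, 35, 42, 47, 52, 55, 56, 55, 52, 47, 42, 35, 28, 20, 13, 7, 1, -3, -6, -7, -7, -6, -4, -2, 0, 1] th -0.07 0.03 vmax 0.09
36 [1, 4, 7, 10, 14, 18, 22, 24, 26, 26, 25, 23, 20, 15, 9, 3, -4, -11, -18, -24, -29, -33, -36, -37, -37, -36, -33, -29, -25, -20, -15, -10, -6, -2, 0, 1] th -0.08 0.05 vmax 0.08
c1.png
c2.png
m1053.png
m695.png
s2.png
side0.png
sidenow.png
top0.png
w1.png
```

```bash
cat >> meas.py <<'E'
from scipy.optimize import curve_fit
f=lambda x,a,b,o,w:a*np.cos(w*x)+b*np.sin(w*x)+o
q,_=curve_fit(f,T-t,A,[c[0],c[1],0,w]); print('free fit a,b,o,w',q.round(4),'amp',np.hypot(q[0],q[1]),'rms',np.std(A-f(T-t,*q)),(A-f(T-t,*q)).round(3)[::2].tolist())
E
python3 meas.py 40
```

```text
(10.583, np.float64(-0.3009), -0.0573, 0.0742, 112)
(10.883, np.float64(-0.3008), -0.0924, 0.0743, 110)
(11.183, np.float64(-0.3009), -0.0468, 0.0742, 113)
(11.483, np.float64(-0.3009), 0.0373, 0.074, 114)
(11.783, np.float64(-0.3009), 0.086, 0.0741, 112)
(12.083, np.float64(-0.3009), 0.0568, 0.0743, 113)
(12.383, np.float64(-0.3009), -0.0296, 0.074, 114)
t 12.5833 theta -0.05601439839129179 omega -0.20406586501341517 amp 0.08835750452530701 rms 0.009345702311264022 yc -0.30086217446767455 [-0.23753517  1.67910241  7.18843587]
12 [-22, -42, -45, -30, 2, 40, 75, 95, 94, 72, 34, 1] th -0.12 0.08 vmax 0.46
18 [2, 6, 12, 19, 28, 38, 46, 54, 59, 61, 60, 56, 48, 38, 27, 16, 7, 1] th -0.08 0.03 vmax 0.13
24 [4, 10, 19, 28, 37, 46, 52, 57, 60, 60, 58, 54, 48, 41, 33, 26, 18, 12, 7, 4, 1, 1, 1, 1] th -0.07 0.03 vmax 0.11
30 [2, 7, 12, 18, 25, 31, 36, 40, 42, 43, 42, 39, 34, 28, 21, 14, 6, -1, -7, -12, -15, -17, -18, -17, -14, -11, -7, -4, -1, 1] th -0.08 0.04 vmax 0.09
36 [1, 3, 6, 8, 11, 13, 15, 15, 14, 13, 9, 5, 0, -6, -13, -20, -27, -33, -39, -44, -47, -49, -50, -49, -46, -43, -38, -33, -27, -21, -15, -10, -6, -2, 0, 1] th -0.08 0.05 vmax 0.08
free fit a,b,o,w [-7.3900e-02 -5.1900e-02 -2.5000e-03  3.2994e+00] amp 0.09028149379771946 rms 0.0009329696817383665 [-0.001, 0.001, -0.0, 0.0, -0.0, 0.0, 0.001, 0.0, 0.001, -0.001, 0.0, 0.001, -0.001, -0.001, 0.002, 0.002, -0.0, 0.0, -0.001, 0.001]
```

The camera fit gives a real period of 1.90 s (w = 3.30), not 2.1 s, with 1 mrad of noise. I'll replan with L = 0.90 m.

```bash
sed -i 's#W2=9.81/1.1#L_=.901; W2=9.81/L_#; s#(v1-v0)/1.1#(v1-v0)/L_#' h.py; python3 - <<'E'
from h import *
for N in(16,18,20,22,24,28):
    v,p,th=plan(-.0739,-.0519*3.2994,0,-.0011,N); print(N,(-p).round(0).astype(int).tolist(),'th',np.round(min(th),2),np.round(max(th),2),'vmax',abs(v).max().round(2))
E
```

```text
16 [4, 12, 20, 30, 38, 45, 49, 51, 49, 44, 37, 29, 20, 11, 5, 1] th -0.08 0.03 vmax 0.11
18 [5, 13, 23, 32, 41, 47, 50, 51, 48, 43, 37, 29, 21, 14, 8, 4, 2, 1] th -0.08 0.03 vmax 0.12
20 [5, 13, 22, 32, 40, 46, 49, 50, 48, 43, 36, 29, 21, 14, 8, 3, 1, 0, 0, 1] th -0.08 0.03 vmax 0.11
22 [4, 11, 20, 28, 36, 42, 46, 47, 45, 41, 35, 28, 20, 12, 6, 0, -3, -4, -4, -3, -1, 1] th -0.08 0.03 vmax 0.1
24 [3, 9, 16, 24, 31, 36, 40, 41, 40, 36, 31, 25, 17, 9, 2, -3, -8, -10, -11, -10, -7, -4, -1, 1] th -0.08 0.04 vmax 0.09
28 [2, 5, 9, 13, 17, 20, 22, 22, 21, 18, 13, 8, 1, -5, -12, -18, -23, -26, -28, -28, -26, -23, -19, -14, -9, -5, -1, 1] th -0.08 0.05 vmax 0.08
```

>>> drive_tool --deltas '[[[0, 5, 0, 0], [0, 13, 0, 0], [0, 23, 0, 0], [0, 32, 0, 0], [0, 41, 0, 0]]]'

```text
t: 13.0
tcp_pos: [0.5342, -0.1638, 0.2888]
tool_rot: [1.0, 0.012, 0.002, 0.0]
force: [0.5, 2.4, 6.7]
finger_gap: 0.341
gripper_force: 61.5
```

>>> drive_tool --deltas '[[[0, 6, 0, 0], [0, 9, 0, 0], [0, 10, 0, 0], [0, 7, 0, 0], [0, 2, 0, 0]]]'

```text
t: 13.42
tcp_pos: [0.5342, -0.1671, 0.2888]
tool_rot: [1.0, 0.011, 0.002, 0.001]
force: [-1.6, -1.5, 5.2]
finger_gap: 0.342
gripper_force: 61.5
```

>>> drive_tool --deltas '[[[0, -6, 0, 0], [0, -14, 0, 0], [0, -22, 0, 0], [0, -29, 0, 0], [0, -35, 0, 0]]]'

```text
t: 13.83
tcp_pos: [0.5334, -0.1311, 0.2888]
tool_rot: [1.0, 0.012, 0.002, 0.001]
force: [-0.3, -2.0, 7.0]
finger_gap: 0.344
gripper_force: 61.5
```

>>> drive_tool --deltas '[[[0, -4, 0, 0], [0, -6, 0, 0], [0, -7, 0, 0], [0, -7, 0, 0]]]'

```text
t: 14.17
tcp_pos: [0.5332, -0.1239, 0.2888]
tool_rot: [1.0, 0.012, 0.002, 0.001]
force: [-1.1, 0.8, 6.9]
finger_gap: 0.344
gripper_force: 61.6
```

```bash
python3 meas.py 30
```

```text
(14.167, np.float64(-0.3023), -0.0069, 0.0741, 114)
(14.417, np.float64(-0.3023), -0.0016, 0.0741, 113)
(14.667, np.float64(-0.3023), 0.0038, 0.0741, 113)
(14.917, np.float64(-0.3023), 0.0042, 0.0741, 113)
(15.167, np.float64(-0.3023), 0.0022, 0.0742, 113)
(15.417, np.float64(-0.3023), -0.0018, 0.0741, 112)
t 15.6667 theta -0.004619370758062166 omega -0.009320939646879852 amp 0.005414616971429278 rms 0.0009963276171461744 yc -0.30227900300353233 [-0.73732003  0.02888945  6.69422205]
12 [0, 0, 0, 1, 2, 3, 4, 4, 3, 2, 1, 0] th -0.01 0.0 vmax 0.02
18 [0, 1, 1, 2, 2, 3, 3, 3, 3, 2, 2, 1, 1, 0, 0, 0, 0, 0] th -0.0 0.0 vmax 0.01
24 [0, 1, 1, 1, 2, 2, 2, 2, 2, 2, 2, 1, 1, 0, 0, -1, -1, -1, -1, -1, -1, -1, 0, 0] th -0.0 0.0 vmax 0.01
30 [0, 0, 0, 0, 1, 1, 1, 1, 0, 0, 0, -1, -1, -1, -2, -2, -2, -3, -3, -3, -3, -2, -2, -2, -1, -1, -1, -1, 0, 0] th -0.01 0.0 vmax 0.0
36 [0, 0, 0, 0, 0, 0, 0, 0, 0, -1, -1, -1, -2, -2, -3, -3, -3, -3, -3, -3, -3, -3, -3, -2, -2, -2, -1, -1, -1, -1, 0, 0, 0, 0, 0, 0] th -0.01 0.0 vmax 0.01
free fit a,b,o,w [-5.5000e-03 -4.6000e-03 -2.6000e-03  3.1194e+00] amp 0.007178584676584332 rms 0.0006299358872075725 [0.0, -0.002, 0.001, 0.001, 0.0, 0.001, 0.0, -0.0, 0.0, 0.001, 0.0, -0.0, 0.0, -0.0, -0.0]
```

The swing is nearly gone, at about 0.007 rad. Before waiting out the six seconds I check the centring over the tray.

```bash
python3 - <<'E'
from h import *
t=vision.snapshot('top'); s=vision.snapshot('side')
c=np.vstack([cv2.resize(t[180:265,210:480],None,fx=2.9,fy=2.9,interpolation=2),cv2.resize(s[120:235,90:360],None,fx=2.9,fy=2.9,interpolation=2)])
cv2.imwrite('pics/c3.png',c[:598,:,::-1])
E
```

```text
(no output)
```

View pics/c3.png

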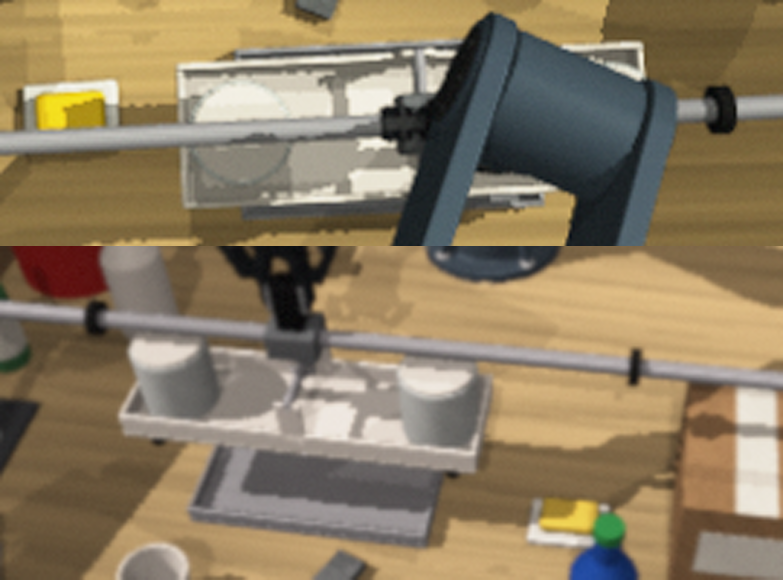

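The caddy hangs level over the tray, clear of the carton. The tray's front corners now show fully at side pixels (156.2,212.8) and (239.3,223.1), and in the top view the far rim corner is at (237,53) in the crop.

```bash
python3 - <<'E'
from h import *
P=lambda c:(90+c[0]/2.9,120+(c[1]-246)/2.9); Q=lambda c:(210+c[0]/2.9,180+c[1]/2.9)
S=onz('side',[P((192,515)),P((434,545))],.024); a=(S-G)@D; print('tray side',S.round(4),a,a.mean())
T=onz('top',[Q((237,51)),Q((243,217))],.024); a=(T-G)@D;print('tray +y end top',T.round(4),a,'mid if 300/306 long',a.mean()-.152)
C=onz('side',[P((122,418)),P((480,458))],.158); a=(C-G)@D; print('caddy rim side',C.round(4),a,a.mean())
C=onz('top',[Q((179,64)),Q((642,43))],.158); a=(C-G)@D; print('caddy rim top',C.round(4),a,a.mean())
E
```

```text
tray side [[ 0.6317 -0.2591  0.024 ]
 [ 0.6271  0.0424  0.024 ]] [-0.44008967 -0.1384922 ] -0.2892909355104401
tray +y end top [[0.6113 0.0234 0.024 ]
 [0.4464 0.0222 0.024 ]] [-0.157195   -0.15432315] mid if 300/306 long -0.30775907869516783
caddy rim side [[ 0.6067 -0.3243  0.158 ]
 [ 0.6006  0.0954  0.158 ]] [-0.5046589  -0.08489363] -0.2947762677450863
caddy rim top [[ 0.5916  0.0836  0.158 ]
 [ 0.6003 -0.3337  0.158 ]] [-0.09653525 -0.5138801 ] -0.3052076743766507
```

>>> drive_tool --deltas '[[[0, 0, 0, 0], [0, 0, 0, 0], [0, 0, 0, 0], [0, 0, 0, 0], [0, 0, 0, 0]]]'

```text
t: 16.18
tcp_pos: [0.5332, -0.1239, 0.2887]
tool_rot: [1.0, 0.012, 0.002, 0.001]
force: [-0.7, 1.0, 6.5]
finger_gap: 0.342
gripper_force: 61.6
```

>>> drive_tool --deltas '[[[0, 0, 0, 0], [0, 0, 0, 0], [0, 0, 0, 0], [0, 0, 0, 0], [0, 0, 0, 0]]]'

```text
t: 16.6
tcp_pos: [0.5332, -0.1239, 0.2888]
tool_rot: [1.0, 0.012, 0.002, 0.001]
force: [-0.7, 0.2, 7.5]
finger_gap: 0.343
gripper_force: 61.6
```

>>> drive_tool --deltas '[[[0, 0, 0, 0], [0, 0, 0, 0], [0, 0, 0, 0], [0, 0, 0, 0], [0, 0, 0, 0]]]'

```text
t: 17.02
tcp_pos: [0.5332, -0.1239, 0.2888]
tool_rot: [1.0, 0.012, 0.002, 0.001]
force: [0.0, -0.9, 7.8]
finger_gap: 0.345
gripper_force: 61.6
```

>>> drive_tool --deltas '[[[0, 0, 0, 0], [0, 0, 0, 0], [0, 0, 0, 0], [0, 0, 0, 0], [0, 0, 0, 0]]]'

```text
t: 17.43
tcp_pos: [0.5332, -0.1239, 0.2887]
tool_rot: [1.0, 0.012, 0.002, 0.001]
force: [-0.0, -0.5, 6.5]
finger_gap: 0.344
gripper_force: 61.6
```

>>> drive_tool --deltas '[[[0, 0, 0, 0], [0, 0, 0, 0], [0, 0, 0, 0], [0, 0, 0, 0], [0, 0, 0, 0]]]'

```text
t: 17.85
tcp_pos: [0.5332, -0.1239, 0.2887]
tool_rot: [1.0, 0.012, 0.002, 0.001]
force: [0.3, 1.2, 7.2]
finger_gap: 0.341
gripper_force: 61.6
```

>>> drive_tool --deltas '[[[0, 0, 0, 0], [0, 0, 0, 0], [0, 0, 0, 0], [0, 0, 0, 0], [0, 0, 0, 0]]]'

```text
t: 18.27
tcp_pos: [0.5332, -0.1239, 0.2887]
tool_rot: [1.0, 0.012, 0.002, 0.001]
force: [-0.2, 0.4, 6.7]
finger_gap: 0.342
gripper_force: 61.6
```

>>> drive_tool --deltas '[[[0, 0, 0, 0], [0, 0, 0, 0], [0, 0, 0, 0], [0, 0, 0, 0], [0, 0, 0, 0]]]'

```text
t: 18.68
tcp_pos: [0.5332, -0.1239, 0.2888]
tool_rot: [1.0, 0.012, 0.002, 0.001]
force: [-0.4, 0.7, 7.4]
finger_gap: 0.345
gripper_force: 61.6
```

>>> drive_tool --deltas '[[[0, 0, 0, 0], [0, 0, 0, 0], [0, 0, 0, 0], [0, 0, 0, 0], [0, 0, 0, 0]]]'

```text
t: 19.1
tcp_pos: [0.5332, -0.1239, 0.2887]
tool_rot: [1.0, 0.012, 0.002, 0.001]
force: [0.1, 0.6, 6.7]
finger_gap: 0.345
gripper_force: 61.6
```

>>> drive_tool --deltas '[[[0, 0, 0, 0], [0, 0, 0, 0], [0, 0, 0, 0], [0, 0, 0, 0], [0, 0, 0, 0]]]'

```text
t: 19.52
tcp_pos: [0.5332, -0.1239, 0.2888]
tool_rot: [1.0, 0.012, 0.002, 0.001]
force: [-1.0, -0.0, 6.8]
finger_gap: 0.347
gripper_force: 61.6
```

>>> drive_tool --deltas '[[[0, 0, 0, 0], [0, 0, 0, 0], [0, 0, 0, 0], [0, 0, 0, 0], [0, 0, 0, 0]]]'

```text
t: 19.93
tcp_pos: [0.5332, -0.1239, 0.2888]
tool_rot: [1.0, 0.012, 0.002, 0.001]
force: [-0.3, 0.4, 6.6]
finger_gap: 0.343
gripper_force: 61.6
```

>>> drive_tool --deltas '[[[0, 0, 0, 0], [0, 0, 0, 0], [0, 0, 0, 0], [0, 0, 0, 0], [0, 0, 0, 0]]]'

```text
t: 20.35
tcp_pos: [0.5332, -0.1239, 0.2888]
tool_rot: [1.0, 0.012, 0.002, 0.001]
force: [-0.6, 0.4, 7.2]
finger_gap: 0.346
gripper_force: 61.6
```

>>> drive_tool --deltas '[[[0, 0, 0, 0], [0, 0, 0, 0], [0, 0, 0, 0], [0, 0, 0, 0], [0, 0, 0, 0]]]'

```text
t: 20.77
tcp_pos: [0.5332, -0.1239, 0.2887]
tool_rot: [1.0, 0.012, 0.002, 0.001]
force: [-1.2, -0.3, 6.6]
finger_gap: 0.34
gripper_force: 61.6
```

>>> drive_tool --deltas '[[[0, 0, 0, 0], [0, 0, 0, 0], [0, 0, 0, 0], [0, 0, 0, 0], [0, 0, 0, 0]]]' --jaw 85

```text
t: 21.18
tcp_pos: [0.5318, -0.1237, 0.2861]
tool_rot: [1.0, 0.012, -0.0, -0.0]
force: [0.6, -0.9, 0.0]
finger_gap: 0.99
gripper_force: 0.0
```

>>> drive_tool --deltas '[[[0, 0, -15, 0], [0, 0, -40, 0], [0, 0, -70, 0], [0, 0, -90, 0], [0, 0, -100, 0]]]'

```text
t: 21.6
tcp_pos: [0.5331, -0.1242, 0.3893]
tool_rot: [1.0, 0.012, 0.002, 0.001]
force: [-0.6, -0.6, 0.3]
finger_gap: 0.995
gripper_force: 0.0
```

```bash
python3 meas.py 40 | grep -v '\[0\|\[-'; python3 - <<'E'
from h import *
s=vision.snapshot('side')
m=(s.max(2)<45).astype(np.uint8); k,_,st,ce=cv2.connectedComponentsWithStats(m)
print([(st[i].tolist(),ce[i].round(1).tolist()) for i in range(1,k) if 100<st[i,4]<1500 and 100<ce[i][0]<300], 'expected grip', proj('side',[(G-.3023*D)+[0,0,.3]]))
cv2.imwrite('pics/c4.png',s[:,:,::-1])
E
```

```text
(21.6, np.float64(-0.3026), -0.0069, 0.0741, 114)
(21.9, np.float64(-0.3017), -0.0045, 0.0741, 114)
(22.2, np.float64(-0.302), 0.0016, 0.0742, 113)
(22.5, np.float64(-0.3021), 0.0041, 0.0741, 114)
(22.8, np.float64(-0.3021), 0.0006, 0.074, 114)
(23.1, np.float64(-0.3021), -0.007, 0.0741, 114)
(23.4, np.float64(-0.3021), -0.0071, 0.0743, 113)
t 23.6 theta -0.005332857893753836 omega 0.0108237046711342 amp 0.006260931148891095 rms 0.0007251624818889678 yc -0.30209477080536773 [ 0.56817965  1.05883299 -0.42513278]
12 [1, 3, 4, 5, 4, 3, 2, 0, -1, -1, -1, 0] th -0.0 0.0 vmax 0.02
[([107, 0, 26, 78, 319], [119.3, 38.2]), ([246, 43, 25, 10, 178], [257.8, 47.3]), ([156, 58, 52, 54, 1171], [181.0, 85.2]), ([184, 130, 13, 19, 190], [189.4, 139.1])] expected grip [[189.37423577 137.84962163]]
```

View pics/c4.png

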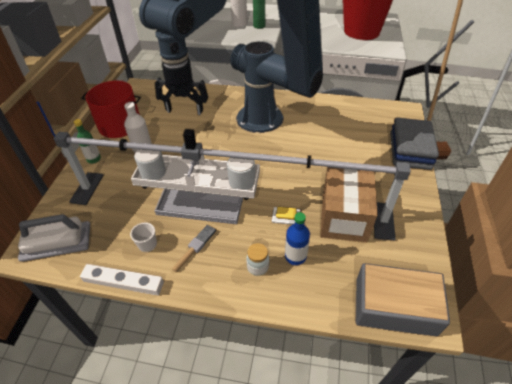

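The gripper is clear above the released grip at (189,139), exactly where expected. The caddy hangs level over the tray with a swing of about 0.006 rad, and the carton and bystanders have not moved.

```bash
python3 -c "
from station import manip; print(manip.sign_off())"
```

```text
the job is handed in; nothing more can be done
None
```

The caddy was drawn off the carton, damped to about 0.006 rad of swing and left hanging level, within about 5 mm of the tray's middle along the rail; the grip is released and the job was handed in at about 24 s (no verdict shown).

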